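# Release the cam lock and push the disc slide home in a tablet tester

### The arm

A 6-joint arm with a two-finger parallel gripper is mounted at the origin on the work surface. World frame = base frame: x ahead of the robot, y to its left, z up, the work surface at z = 0. Lengths are in m, angles in degrees, forces in N, time in s.
With the tool pointing down it reaches from about 0.3 to 0.875 m from the base axis. Payload 6.4 kg.
Tool frame: the origin (TCP) lies midway between the tips of the shut fingers; the grasp point (between the pads) lies 19 mm behind it; z points along the fingers, y is the line along which they close (so a half turn about z gives the same grasp; the last joint's range is limited). The gripper opens to 85 mm and grips with 20 to 120 N. Pads are 22 mm wide; open, the fingers measure 114 mm over their backs; the gripper's body (76 mm by 85 mm) begins 54 mm behind the grasp point. The pads swing forward as they close: fully open they stand 13 mm farther back than shut.
Start: joints at [-80.575, 10.359, 92.074, -0, 77.567, -11.82], TCP at [0.208, -0.536, 0.231] pointing down, gripper open.
Joint ranges: [-171.53, 171.53], [-51.25, 118.39], [17.06, 147.69], [-65.23, 245.23], [0, 150.52], [-178.68, 178.68]. Speed limits (degrees/s): [147.25, 147.25, 172.46, 180, 180, 180].

### API

Orientations are given as a 3x3 rotation matrix whose columns are the frame's x, y, z axes.
In Python, from rig import r, capture, look_for, outline_of gives the robot as it stands.
- The arm moves only by the tool carry_out, never from a script. Its argument "targets" is one flat list of numbers, 7 for each row, row after row: the shift along the tool's x, y, z in units of 25 mm (1.0 is 25 mm), then the turn, a rotation vector about the tool's x, y, z in units of 5 degrees (1.0 is 5 degrees), then the opening, from -1 (shut) to 1 (fully open). A call has exactly 8 rows; each row is the pose to reach, as a shift and turn from the pose commanded when the call began, along the tool's axes at that moment; what a row does not reach only later rows make up. A row lasts 1/12 s, in which the tool goes at most 41.7 mm and 7.16 degrees, less where a joint would pass 70% of its speed; a pose out of reach is approached as far as the arm can. A call with a gripper value outside its range is refused whole. The fingers move at their own pace and stop on an object; the grip force is fixed at half the most. Time passes only in rows, so rows that repeat a pose let the fingers close, or fill a call up. It gives the time, the measured TCP pose, the force, the opening and the grip force at its end, in the units of the state.
- r.observe(): the state, without advancing time (a new reading comes with each control period).
- capture(name): name is "scene" or "top" or "wrist"; returns a dict with "frame" (480x640x3 uint8, red, green, blue), "range_z" (480x640 float32, m along the optical axis (not along the pixel's ray), 0 where there is no reading), "vertical_fov" (degrees; the focal length in pixels is half the picture's height over the tangent of half this angle, whatever the lens; pixels are square), "cx", "cy" (the principal point, pixels), "R" (3x3) and "t" (3): a world point X has camera coordinates R X + t. Camera axes: x right, y down, z forward; pixel columns grow to the right and rows downward; lengths in m; the calibration is good to about 2 mm. A picture is of the moment at which its call begins.
- r.close_job(): hands the job in; it is judged then, once.
Trained networks look in a picture, given as the dict that the camera call returned (one of the last four; its "shot" number tells which), for a name from the list of things; names that differ only in an ending like _2 or _b are one class to them, and where a whole thing is asked for, a point or a joint stands for the part that bears it (a point fixed in the world has none). Each returns a list of dicts, best first, with "score" (0 to 1); they miss things now and then, are a little off and sometimes report something else, mostly with a low value. They report only what shows in the picture. A call takes as long as a camera call. They do not tell look-alikes from the thing itself.
- look_for(target, picture): "extent" ([centre column, centre row, width, height] in pixels, round what is visible of it).
- outline_of(target, picture): "pixels" (480x640 bool, what is visible of it) and "extent" ([centre column, centre row, width, height] in pixels, round what is visible of it).
The state is a dict: "clock": time; "joint_pos": joint angles; "joint_velocities": joint speeds; "joint_torque": joint torques, N m; "ee_pos": TCP position; "orientation": TCP orientation; "wrist_force": force on the tool from outside, world axes, zero at the start; "wrist_torque": the same for the moment, N m; "grip_width": opening from 0.0 (shut) to 1.0 (fully open); "gripper_force": force on a finger pad.
Only numpy, scipy, OpenCV 4.12 (cv2) and the standard library are available. Lean on these libraries where they do the work, as an engineer would, in place of code of your own. Each camera call takes 0.05 s, during which the arm holds its last target. There are 200 camera calls.

### The job

The eccentric cam blocks the disc slide of the tablet tester. First, before moving the slide, push the red-tipped lever round until the cam's low point faces the slide's follower arm; then push the slide forward by its upright violet plate until it is fully home against the steel anvil, and take the hand away. Push gently and grip nothing: leave the steel disc lying in its pocket, and leave the bottle, the jar and the beaker standing where they are.

Things in the scene. Friction and masses are not known exactly. Their poses are not given: they have to be found in the camera images.
- loader: Ivory base plate of the disc loader, fixed to the bench. Its frame L: origin on the bench, +x is the slide's forward direction, z up. Plate x -85..130, y -102..112 mm, 12 mm thick; low console x 130..185 mm, 44 mm high, along its +x edge; dark steel anvil x 69..105, y -80..-10 mm, top at 46 mm.
- cam (a joint): Angle q of brass cam and lever, rad, + anticlockwise from above. The lever lies over the HIGH point; from the axis it points along (-cos q, -sin q) in L. 0: high point faces the slide's follower arm. +3.14 or -3.14 (same position): LOW point faces it, the lever points along +x of L. Starts in -1.4..1.4; turn it either way; stops at +-3.2. Friction 0.25 N m (4 N at 60 mm); stays where left.
- cam_axis (a point): Point on the cam's vertical axis at mid-height of the lever; in L at (20, 45, 62.5) mm. Hub radius 11 mm, top at 74 mm. Cam: disc of radius 32 mm, its centre 18 mm off the axis, z 14..34 mm, so it reaches 50 mm from the axis at its high point, 14 mm at its low point. Home is reachable only with the cam within 0.45 rad of low.
- lever_tip (a point): Outer end of the lever, on its centre line: straight black bar with a red end, 75 mm long from the axis, 14 mm wide, flat upright sides, z 55..70 mm. Within 100 mm of the axis all else on the plate is lower than 48 mm, so it can sweep all round.
- low_mark (a point): Small red dot on the cam's top face (z 34 mm) by its low point, 9.5 mm from the axis, on the far side from the lever.
- slide (a joint): Travel of the grey metal slide along +x of L, m. 0: fully back, where it starts. 0.044: fully home, nose against the anvil. With the cam's high point facing it, blocked at 0.010. Needs about 2 N, stays where left. Its follower arm has its flat front at x = -40 mm of L at travel 0, y -15..75, z 14..34 mm.
- push_face (a point): Centre of the rear (-x) face of the slide's upright violet push plate: the face to push, along +x of L. The plate is 46 mm wide along y, 8 mm thick, z 24..82 mm; this point is at z = 60 mm and, at travel 0, at (-72, -45) mm in L. Behind it is only the base plate (top z 12 mm).
- pocket (a point): Centre of the floor of the round pocket in the slide (31.5 mm wide, 5 mm deep) in which the disc lies; 72 mm ahead of push_face, floor at z = 19 mm.
- disc: Loose steel disc, 30 mm diameter, 12 mm thick, 60 g, lying in the slide's pocket; origin at the centre of its underside. To stay there.
- amber_bottle: Loose amber bottle with a white cap, 44 mm diameter, 85 mm high, on the bench beside the base plate; origin at the centre of its underside. Not to be disturbed.
- tablet_jar: Loose white jar with a blue cap, 48 mm diameter, 60 mm high, on the bench beside the base plate; origin at the centre of its underside. Not to be disturbed.
- beaker: Loose greenish glass beaker, 48 mm diameter, 65 mm high, on the bench beside the base plate; origin at the centre of its underside. Not to be disturbed.
Mind the look-alikes: they are no part of the job. Of the things like the disc, leave any that is orange or turquoise; of the rest the larger one is meant.

How it is judged (in metres and radians):
On the way, in this order (a step that is already met when the one before it is completed fails the run):
1. the cam is at its low point (within 0.45 rad) while the slide is still back (travel under 14 mm) ((value of joint cam above 2.69 rad or value of joint cam below -2.69 rad) and value of joint slide below 0.014 m), for 0.2 s.
2. the slide is fully home (within 3 mm) (value of joint slide above 0.041 m), for 0.2 s.
At the end, for the whole second after the job is handed in: The cam is within 0.5 rad of its low point, the slide is within 3 mm of fully home (44 mm) and at rest, the disc lies flat in its pocket (within 6 mm), and bottle, jar and beaker are within 30 mm of where they stood ((value of joint cam above 2.64 rad or value of joint cam below -2.64 rad) and value of joint slide above 0.041 m and velocity of joint slide below 0.005 m/s and horizontal distance between disc and pocket below 0.006 m and z of disc in the frame of pocket below 0.005 m and angle between disc's own z axis and vertical below 0.15 rad and distance of each of amber_bottle, tablet_jar, beaker from where it was at the start of the episode below 0.03 m); the robot touches nothing.
It fails at once if the disc is lifted or knocked out of its pocket (not (horizontal distance between disc and pocket below 0.006 m and z of disc in the frame of pocket below 0.005 m and angle between disc's own z axis and vertical below 0.15 rad)).
It fails at once if the bottle, the jar or the beaker is lifted, carried or pushed more than 30 mm, or tipped (distance of any of amber_bottle, tablet_jar, beaker from where it was at the start of the episode above 0.03 m or angle between any of amber_bottle, tablet_jar, beaker's own z axis and vertical above 0.4 rad).
It fails at once if the slide or the lever is pushed roughly or squeezed (over 40 N) (contact force between the fingers and slide above 40 N or contact force between the fingers and cam above 40 N).
It also fails if it takes over 64 s, if anything falls off the work surface, if the arm or the gripper's body presses on something with over 40 N, if the wrist force passes 120 N, or if a joint passes its speed limit or range.

## Working session

There is one attempt and no reset: what is moved stays moved. The work goes in short steps, Python scripts to look and compute and a tool call to move; the robot and the scene stay as the last step left them, time stands still between calls to the robot, and variables do not carry over. Pictures are saved under pics/ and viewed, at most 10 in all, crops included, and the job is handed in when it is done.

Besides the shell and the picture viewer there is one more tool, called after "Request:" as a command line: name --argument value ..., lists and objects as JSON in quotes. carry_out: Moves the arm, as the interface text tells. Its arguments: {"type":"object","properties":{"targets":{"type":"array"}},"required":["targets"]}

```bash
mkdir -p pics; cat > h.py <<'E'
import numpy as np,cv2
from rig import r,capture,look_for,outline_of
def f(p): return 240/np.tan(np.radians(p["vertical_fov"])/2)
def world(p,u,v,d):
    c=np.stack([(np.asarray(u)-p["cx"])/f(p)*d,(np.asarray(v)-p["cy"])/f(p)*d,d*np.ones_like(np.asarray(u,float))],-1)
    return (c-p["t"])@np.asarray(p["R"])
def proj(p,X):
    c=np.asarray(p["R"])@X+p["t"]; return c[:2]/c[2]*f(p)+[p["cx"],p["cy"]]
def pts(p,m):
    v,u=np.nonzero(m&(p["range_z"]>0)); return world(p,u,v,p["range_z"][v,u])
E
cat > a.py <<'E'
from h import *
for c in("top","scene"):
    p=capture(c); cv2.imwrite(f"pics/{c}1.png",p["frame"][:,:,::-1])
    for n in("loader","cam","lever_tip","low_mark","slide","push_face","disc","amber_bottle","tablet_jar","beaker"):
        for o in outline_of(n,p)[:3]:
            X=pts(p,o["pixels"]); 
            print(c,n,round(o["score"],2),np.round(o["extent"]), np.round(np.median(X,0),3) if len(X) else None, np.round(np.percentile(X,[2,98],axis=0),3).tolist() if len(X) else "")
s=r.observe();print(s["clock"],s["ee_pos"],s["orientation"])
E
python3 a.py
```

```text
top loader 0.84 [374. 232. 184. 197.] [ 0.639 -0.071  0.015] [[0.498, -0.2, 0.008], [0.775, 0.055, 0.071]]
top cam 0.98 [379. 264.  47.  39.] [ 0.575 -0.069  0.036] [[0.546, -0.107, 0.026], [0.609, -0.039, 0.075]]
top cam 0.35 [453. 177.  30.  34.] [ 0.726 -0.211  0.04 ] [[0.701, -0.229, 0.002], [0.743, -0.186, 0.067]]
top lever_tip 0.72 [379. 260.  47.  41.] [ 0.574 -0.07   0.036] [[0.546, -0.108, 0.012], [0.61, -0.039, 0.075]]
top low_mark 0.93 [378. 264.  50.  47.] [ 0.574 -0.07   0.036] [[0.547, -0.106, 0.022], [0.608, -0.039, 0.075]]
top low_mark 0.32 [271. 274.  25.  27.] [0.563 0.098 0.059] [[0.545, 0.08, 0.0], [0.591, 0.12, 0.087]]
top slide 0.83 [410. 261.  87.  80.] [ 0.583 -0.15   0.024] [[0.523, -0.19, 0.019], [0.642, -0.067, 0.083]]
top push_face 0.82 [412. 260.  90.  80.] [ 0.583 -0.148  0.024] [[0.523, -0.192, 0.011], [0.644, -0.067, 0.083]]
top disc 0.79 [521. 245.  16.  12.] [ 0.605 -0.325  0.012] [[0.593, -0.337, 0.008], [0.617, -0.313, 0.016]]
top disc 0.68 [414. 242.  17.  16.] [ 0.616 -0.142  0.031] [[0.604, -0.155, 0.027], [0.629, -0.129, 0.035]]
top disc 0.61 [
[... 1702 characters left out ...]
.032] [[0.605, -0.157, 0.024], [0.631, -0.13, 0.034]]
scene amber_bottle 0.74 [328. 226.  28.  48.] [0.573 0.089 0.046] [[0.55, 0.078, 0.004], [0.588, 0.112, 0.087]]
scene tablet_jar 0.75 [269. 232.  20.  39.] [0.488 0.032 0.039] [[0.463, 0.022, 0.006], [0.501, 0.059, 0.063]]
scene tablet_jar 0.71 [277. 321.  27.  17.] [ 0.62  -0.146  0.032] [[0.604, -0.157, 0.024], [0.632, -0.131, 0.034]]
scene beaker 0.95 [313. 373.  34.  57.] [ 0.725 -0.214  0.046] [[0.703, -0.231, 0.003], [0.745, -0.177, 0.067]]
1.1 [ 0.20837364 -0.53592476  0.23127653] [[ 9.32052762e-01  3.62322576e-01  2.10324944e-05]
 [ 3.62322575e-01 -9.32052762e-01  2.37890221e-05]
 [ 2.82226942e-05 -1.45520762e-05 -9.99999999e-01]]
```

```bash
cat > b.py <<'E'
from h import *
for c in("top","scene"):
    p=capture(c)
    X=pts(p,np.ones((480,640),bool)); 
    def near(lo,hi,b): 
        return X[(X[:,2]>lo)&(X[:,2]<hi)&(X[:,0]>b[0])&(X[:,0]<b[1])&(X[:,1]>b[2])&(X[:,1]<b[3])]
    B=(.45,.85,-.26,.1)
    for nm,lo,hi,b in(("plate",.009,.05,B),("lever",.064,.078,(.48,.7,-.16,.03)),("viol",.077,.09,(.48,.7,-.25,-.08)),("console",.041,.048,(.6,.85,-.25,.1))):
        Q=near(lo,hi,b)
        if len(Q)<5: print(c,nm,len(Q));continue
        rc=cv2.minAreaRect(Q[:,:2].astype(np.float32)); print(c,nm,len(Q),np.round(rc[0],4),np.round(rc[1],4),round(rc[2],1),np.round(cv2.boxPoints(rc),3).tolist(),np.median(Q[:,2]).round(4))
    if c=="top":
        im=cv2.resize(p["frame"][120:345,230:530],None,fx=2.66,fy=2.66,interpolation=cv2.INTER_CUBIC)
    else: im=cv2.resize(p["frame"][200:425,150:450],None,fx=2.66,fy=2.66,interpolation=cv2.INTER_CUBIC)
    cv2.imwrite(f"pics/{c}c.png",im[:,:,::-1])
E
python3 b.py
```

```text
top plate 18817 [ 0.6317 -0.0625] [0.2715 0.3798] 27.7 [[0.4230000078678131, 0.0430000014603138], [0.6000000238418579, -0.2939999997615814], [0.8399999737739563, -0.1679999977350235], [0.6639999747276306, 0.16899999976158142]] 0.016
top lever 528 [ 0.557  -0.0534] [0.0879 0.1989] 18.2 [[0.48399999737739563, 0.027000000700354576], [0.5460000038146973, -0.16200000047683716], [0.6299999952316284, -0.1340000033378601], [0.5680000185966492, 0.054999999701976776]] 0.0705
top viol 148 [ 0.5576 -0.1746] [0.008  0.0462] 28.3 [[0.5429999828338623, -0.15600000321865082], [0.5649999976158142, -0.19699999690055847], [0.5720000267028809, -0.19300000369548798], [0.550000011920929, -0.15199999511241913]] 0.0815
top console 3024 [ 0.7265 -0.0701] [0.1277 0.3012] 16.2 [[0.6230000257492065, 0.05700000002980232], [0.7070000171661377, -0.2329999953508377], [0.8299999833106995, -0.19699999690055847], [0.7459999918937683, 0.09200000017881393]] 0.0435
scene plate 17113 [ 0.6342 -0.0691] [0.2703 0.3737] 28.2 [[0.4269999861717224, 0.03200000151991844], [0.6029999852180481, -0.2980000078678131], [0.8420000076293945, -0.17000000178813934], [0.6650000214576721, 0.1589999943971634]] 0.0242
scene lever 530 [ 0.5643 -0.0964] [0.1235 0.0361] 64.3 [[0.5210000276565552, -0.14399999380111694], [0.5540000200271606, -0.1599999964237213], [0.6069999933242798, -0.04899999871850014], [0.574999988079071, -0.032999999821186066]] 0.0709
scene viol 147 [ 0.5576 -0.1754] [0.0088 0.0455] 27.5 [[0.5429999828338623, -0.15700000524520874], [0.5640000104904175, -0.1979999989271164], [0.5720000267028809, -0.19300000369548798], [0.5509999990463257, -0.15299999713897705]] 0.0825
scene console 3423 [ 0.7046 -0.0821] [0.161  0.2819] 29.8 [[0.5649999976158142, 0.0], [0.7049999833106995, -0.24400000274181366], [0.8450000286102295, -0.164000004529953], [0.7039999961853027, 0.07999999821186066]] 0.0438
```

View pics/topc.png

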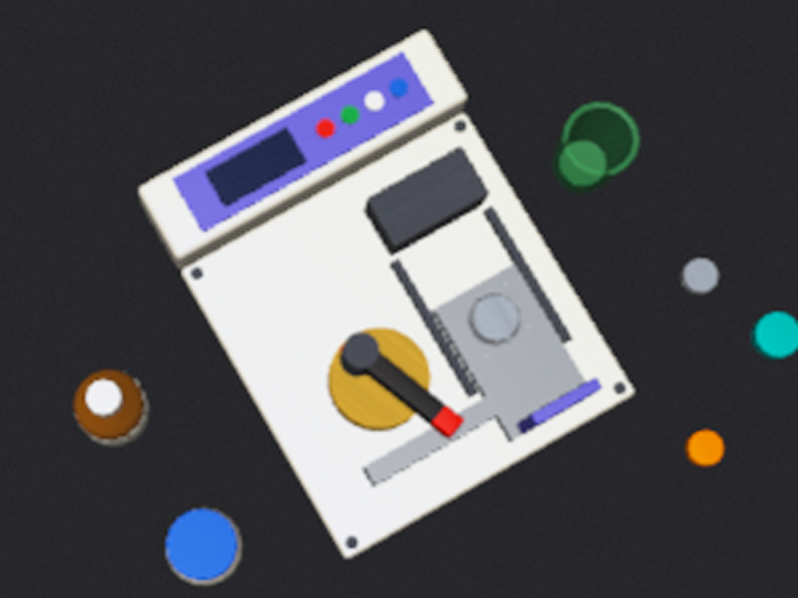

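View pics/scenec.png

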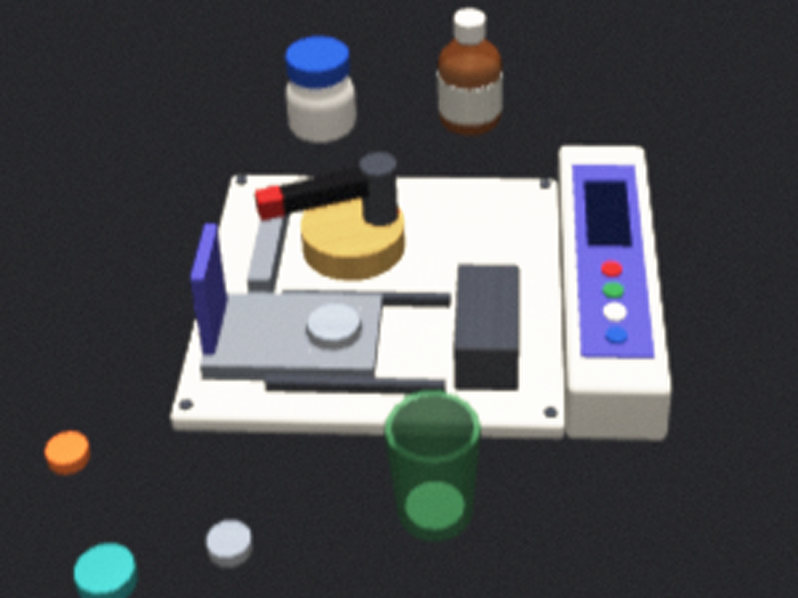

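```bash
cat > c.py <<'E'
from h import *
from scipy.optimize import least_squares
def toL(P,o,a):
    c,s=np.cos(a),np.sin(a); d=P[:,:2]-o; return np.c_[d@[c,s],d@[-s,c],P[:,2]]
def measure(c,o=np.array([.5965,-.1034]),a=np.radians(28.1)):
    p=capture(c); X=pts(p,np.ones((480,640),bool)); L=toL(X,o,a)
    def sel(x0,x1,y0,y1,z0,z1): return L[(L[:,0]>x0)&(L[:,0]<x1)&(L[:,1]>y0)&(L[:,1]<y1)&(L[:,2]>z0)&(L[:,2]<z1)]
    P=sel(-.1,.2,-.115,.125,.006,.05); print(c,"plate L rect",np.round(cv2.minAreaRect(P[:,:2].astype(np.float32)),4) if 0 else [np.round(v,4) for v in cv2.minAreaRect((P[:,:2]*1000).astype(np.float32))])
    H=sel(0,.04,.025,.065,.0725,.08); print("hub",len(H),(np.round((H.max(0)+H.min(0))/2,4)) if len(H) else 0)
    V=sel(-.09,0,-.08,-.01,.076,.09); print("viol",len(V),[np.round(v,2) for v in cv2.minAreaRect((V[:,:2]*1000).astype(np.float32))] if len(V) else 0)
    # lever
    K=sel(-.065,.105,-.04,.13,.06,.0725); rr=np.hypot(K[:,0]-.02,K[:,1]-.045); K=K[(rr>.016)&(rr<.085)]
    m=K.mean(0)-[.02,.045,0]; print("lever L ang",len(K),np.degrees(np.arctan2(m[1],m[0])).round(1),"extent",np.hypot(K[:,0]-.02,K[:,1]-.045).max().round(3))
E
python3 - <<'E'
from c import *
measure("top");measure("scene")
E
```

```text
top plate L rect [array([51.9073,  3.529 ]), array([286.9796, 223.5717]), np.float64(1.1551)]
hub 119 [0.0174 0.0453 0.0752]
viol 147 [array([-67.8 , -44.56]), array([46.86,  7.85]), np.float64(89.97)]
lever L ang 320 -160.6 extent 0.075
scene plate L rect [array([49.3973,  5.7073]), array([270.4339, 218.3397]), np.float64(0.0184)]
hub 119 [0.0149 0.0451 0.075 ]
viol 155 [array([-68.15, -44.78]), array([ 8.58, 47.2 ]), np.float64(0.16)]
lever L ang 386 -155.5 extent 0.075
```

Request:
carry_out --targets '[1.2,-0.8,0,0,0,-0.2,-1,2.5,-1.65,0,0,0,-0.4,-1,3.75,-2.5,0,0,0,-0.6,-1,5,-3.3,0,0,0,-0.8,-1,6.25,-4.1,0,0,0,-1,-1,7.5,-5,0,0,0,-1.2,-1,8.75,-5.8,0,0,0,-1.37,-1,10,-6.6,0,0,0,-1.37,-1]'

```text
clock: 1.97
ee_pos: [0.3823, -0.2899, 0.2316]
orientation: [[0.882, 0.471, 0.0], [0.471, -0.882, -0.001], [0.0, 0.001, -1.0]]
wrist_force: [1.2, -0.5, 0.1]
grip_width: 0.004
gripper_force: 0.0
```

```bash
cat > d.py <<'E'
from c import *
def tcp():
    s=r.observe(); o=np.array([.5965,-.1034]);a=np.radians(28.1)
    R=np.array(s["orientation"]); print("t",round(s["clock"],2),"TCP L mm",np.round(toL(np.array([s["ee_pos"]]),o,a)[0]*1000,1),"yaw",np.degrees(np.arctan2(R[1,0],R[0,0])).round(2),"F",np.round(s["wrist_force"],1),"grip",s["grip_width"],"j6",np.round(s["joint_pos"],0))
E
python3 -c "from d import *;tcp()"
```

```text
t 1.97 TCP L mm [-276.8  -63.7  231.6] yaw 28.13 F [ 1.2 -0.5  0.1] grip 0.003689964229231074 j6 [-51.  -2. 105.   0.  77.  10.]
```

Request:
carry_out --targets '[1.35,-0.65,0,0,0,0,-1,2.7,-1.35,0,0,0,0,-1,4.05,-2,0,0,0,0,-1,5.4,-2.7,0,0,0,0,-1,6.75,-3.4,0,0,0,0,-1,8.1,-4,0,0,0,0,-1,9.5,-4.75,0.5,0,0,0,-1,9.5,-4.75,1.5,0,0,0,-1]'

```text
clock: 2.63
ee_pos: [0.5403, -0.0702, 0.197]
orientation: [[0.88, 0.476, 0.009], [0.476, -0.88, -0.0], [0.008, 0.004, -1.0]]
wrist_force: [-0.9, -0.8, -0.0]
grip_width: 0.001
gripper_force: 0.0
```

```bash
python3 - <<'E'
from d import *
tcp(); p=capture("wrist")
cv2.imwrite("pics/w1.png",p["frame"][:,:,::-1])
E
```

```text
t 2.63 TCP L mm [-34.   55.7 197. ] yaw 28.4 F [-0.9 -0.8 -0. ] grip 0.0013941213158203385 j6 [-20.   8.  99.   0.  73.  42.]
```

View pics/w1.png

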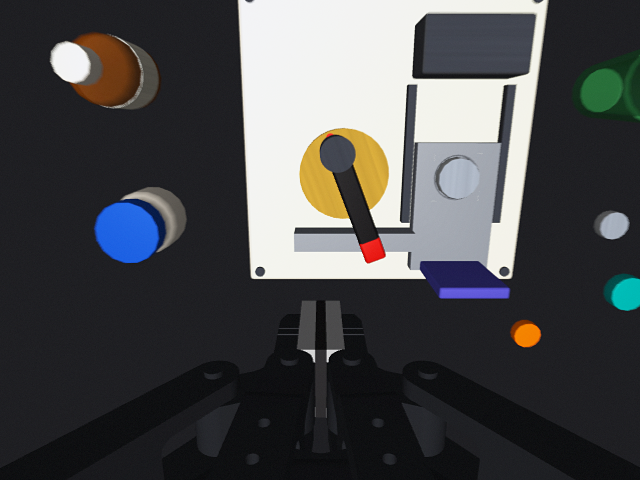

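Request:
carry_out --targets '[0,0,1.2,0,0,0,-1,0,0,2.4,0,0,0,-1,0,0,3.6,0,0,0,-1,0,0,4.6,0,0,0,-1,0,0,5.3,0,0,0,-1,0,0,5.6,0,0,0,-1,0,0,5.6,0,0,0,-1,0,0,5.6,0,0,0,-1]'

```text
clock: 3.35
ee_pos: [0.5354, -0.0755, 0.0544]
orientation: [[0.882, 0.47, 0.0], [0.47, -0.882, -0.0], [0.0, 0.0, -1.0]]
wrist_force: [0.2, 0.4, 1.1]
grip_width: 0.004
gripper_force: 0.0
```

```bash
python3 -c "from d import *;tcp()"
```

```text
t 3.35 TCP L mm [-40.8  53.4  54.4] yaw 28.06 F [0.2 0.4 1.1] grip 0.003896190095244531 j6 [-21.  19. 104.  -0.  57.  41.]
```

Request:
carry_out --targets '[0.12,0.34,0,0,0,0,-1,0.14,0.66,0,0,0,0,-1,0.2,0.98,0,0,0,0,-1,0.31,1.28,0,0,0,0,-1,0.46,1.56,0,0,0,0,-1,0.66,1.83,0,0,0,0,-1,0.88,2.06,0,0,0,0,-1,1.14,2.26,0,0,0,0,-1]'

```text
clock: 4.02
ee_pos: [0.5863, -0.1115, 0.054]
orientation: [[0.882, 0.471, -0.003], [0.471, -0.882, 0.001], [-0.002, -0.002, -1.0]]
wrist_force: [-5.2, 2.5, -1.2]
grip_width: 0.001
gripper_force: 2.4
```

```bash
python3 - <<'E'
from d import *
tcp(); p=capture("top"); cv2.imwrite("pics/t2.png",cv2.resize(p["frame"][120:345,230:530],None,fx=2.66,fy=2.66)[:,:,::-1])
p=capture("scene"); cv2.imwrite("pics/s2.png",cv2.resize(p["frame"][200:425,150:450],None,fx=2.66,fy=2.66)[:,:,::-1])
E
```

```text
t 4.02 TCP L mm [-12.8  -2.3  54. ] yaw 28.1 F [-5.2  2.5 -1.2] grip 0.0005518674661324766 j6 [-22.  25.  95.  -0.  59.  40.]
```

View pics/s2.png

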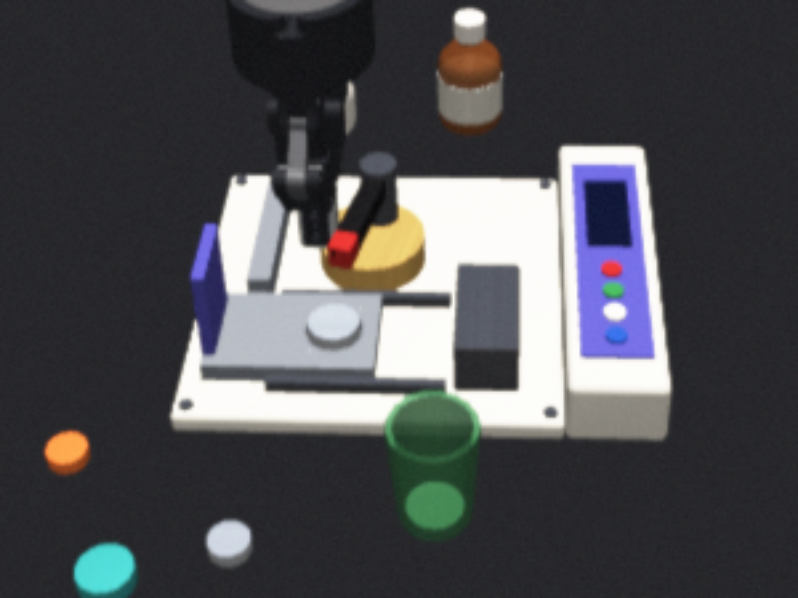

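Request:
carry_out --targets '[0.28,0.16,0,0,0,0,-1,0.58,0.28,0,0,0,0,-1,0.89,0.36,0,0,0,0,-1,1.22,0.4,0,0,0,0,-1,1.54,0.38,0,0,0,0,-1,1.86,0.33,0,0,0,0,-1,2.16,0.23,0,0,0,0,-1,2.46,0.08,0,0,0,0,-1]'

```text
clock: 4.78
ee_pos: [0.6419, -0.0859, 0.0544]
orientation: [[0.882, 0.471, -0.001], [0.471, -0.882, -0.002], [-0.002, 0.002, -1.0]]
wrist_force: [-6.1, -4.5, 0.9]
grip_width: -0.001
gripper_force: 2.6
```

```bash
python3 - <<'E'
from d import *
tcp(); measure("scene")
E
```

```text
t 4.78 TCP L mm [48.3 -5.9 54.4] yaw 28.09 F [-6.1 -4.5  0.9] grip -0.0008872205887754998 j6 [-18.  31.  87.  -0.  62.  44.]
scene plate L rect [array([49.2105,  5.775 ]), array([270.5258, 219.6803]), np.float64(0.168)]
hub 96 [0.0169 0.0442 0.0748]
viol 156 [array([-68.1, -45.7]), array([ 8.46, 47.73]), np.float64(0.06)]
lever L ang 239 -48.5 extent 0.075
```

Request:
carry_out --targets '[0.2,-0.13,0,0,0,0,-1,0.39,-0.28,0,0,0,0,-1,0.56,-0.46,0,0,0,0,-1,0.72,-0.64,0,0,0,0,-1,0.83,-0.81,0,0,0,0,-1,0.92,-0.97,0,0,0,0,-1,0.96,-1.06,0,0,0,0,-1,0.96,-1.06,0,0,0,0,-1]'

```text
clock: 5.5
ee_pos: [0.6518, -0.0505, 0.055]
orientation: [[0.882, 0.471, 0.002], [0.471, -0.882, -0.002], [0.001, 0.003, -1.0]]
wrist_force: [-1.5, -3.3, 1.0]
grip_width: 0.0
gripper_force: 1.6
```

```bash
python3 - <<'E'
from d import *
tcp(); p=capture("scene"); cv2.imwrite("pics/s3.png",cv2.resize(p["frame"][200:425,150:450],None,fx=2.66,fy=2.66)[:,:,::-1])
E
```

```text
t 5.5 TCP L mm [73.7 20.6 55. ] yaw 28.1 F [-1.5 -3.3  1. ] grip 0.000352663193311637 j6 [-15.  31.  87.  -0.  62.  47.]
```

View pics/s3.png

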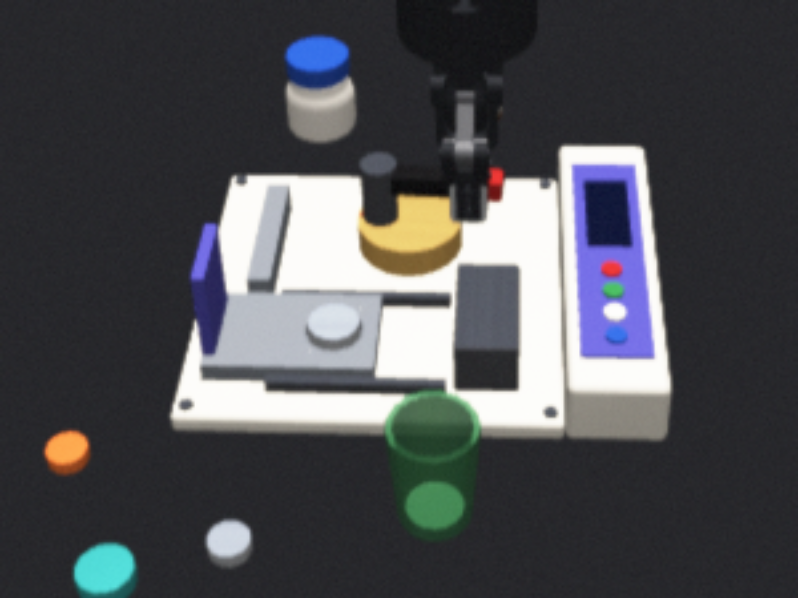

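Request:
carry_out --targets '[0,0.25,0,0,0,0,-1,0,0.5,-0.3,0,0,0,-1,0,0.5,-1.5,0,0,0,-1,-0.3,0.7,-2.7,0,0,0,-1,-1.6,1,-3.5,0,0,0,-1,-3,1.5,-3.5,0,0,0,-1,-4.4,2,-3.5,0,0,0,-1,-5.8,2.66,-3.5,0,0,0,-1]'

```text
clock: 6.22
ee_pos: [0.5538, -0.1771, 0.1427]
orientation: [[0.882, 0.472, 0.002], [0.472, -0.882, -0.0], [0.002, 0.001, -1.0]]
wrist_force: [-0.1, -0.6, -0.3]
grip_width: 0.001
gripper_force: 0.0
```

Request:
carry_out --targets '[-1.2,0,0,0,0,0,-1,-1.2,0,0,0,0,0,-1,-1.2,0,0,0,0,0,-1,-1.2,0,1.2,0,0,0,-1,-1.2,0,2.4,0,0,0,-1,-1.2,0,3.3,0,0,0,-1,-1.2,0,3.3,0,0,0,-1,-1.2,0,3.3,0,0,0,-1]'

```text
clock: 6.88
ee_pos: [0.5279, -0.1896, 0.0581]
orientation: [[0.882, 0.472, -0.002], [0.472, -0.882, 0.002], [-0.001, -0.002, -1.0]]
wrist_force: [-0.7, -0.3, 0.4]
grip_width: -0.001
gripper_force: 0.0
```

```bash
python3 - <<'E'
from d import *
tcp(); measure("scene"); measure("top"); p=capture("scene"); cv2.imwrite("pics/s4.png",cv2.resize(p["frame"][200:425,150:450],None,fx=2.66,fy=2.66)[:,:,::-1])
E
```

```text
t 6.88 TCP L mm [-101.1  -43.7   58.1] yaw 28.15 F [-0.7 -0.3  0.4] grip -0.0011163606339347123 j6 [-32.  21. 101.   0.  58.  30.]
scene plate L rect [array([49.328 ,  5.3861]), array([270.393, 220.438]), np.float64(0.2481)]
hub 114 [0.0231 0.0456 0.0749]
viol 173 [array([-77.06, -44.53]), array([25.96, 48.88]), np.float64(0.64)]
lever L ang 372 -7.5 extent 0.074
top plate L rect [array([50.3569,  7.4083]), array([270.3341, 228.0586]), np.float64(0.4865)]
hub 119 [0.0242 0.046  0.0758]
viol 37 [array([-67.81, -29.52]), array([ 7.82, 16.41]), np.float64(0.08)]
lever L ang 312 -2.2 extent 0.075
```

View pics/s4.png

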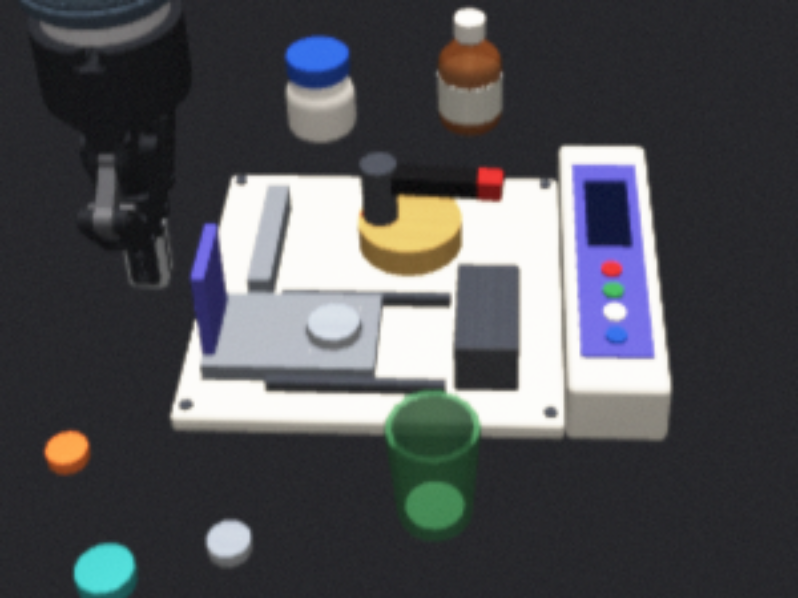

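Request:
carry_out --targets '[0.2,0,0.2,0,0,0,-1,0.4,0,0.2,0,0,0,-1,0.6,0,0.2,0,0,0,-1,0.8,0,0.2,0,0,0,-1,1.0,0,0.2,0,0,0,-1,1.2,0,0.2,0,0,0,-1,1.4,0,0.2,0,0,0,-1,1.6,0,0.2,0,0,0,-1]'

```text
clock: 7.7
ee_pos: [0.5635, -0.1716, 0.0539]
orientation: [[0.882, 0.471, 0.0], [0.471, -0.882, -0.0], [-0.0, 0.0, -1.0]]
wrist_force: [-2.5, -1.1, 1.7]
grip_width: -0.0
gripper_force: 1.2
```

Request:
carry_out --targets '[0.15,0,0,0,0,0,-1,0.3,0,0,0,0,0,-1,0.42,0,0,0,0,0,-1,0.54,0,0,0,0,0,-1,0.64,0,0,0,0,0,-1,0.7,0,0,0,0,0,-1,0.76,0,0,0,0,0,-1,0.8,0,0,0,0,0,-1]'

```text
clock: 8.37
ee_pos: [0.5808, -0.1622, 0.0537]
orientation: [[0.882, 0.471, -0.0], [0.471, -0.882, 0.0], [-0.0, -0.0, -1.0]]
wrist_force: [-1.4, -1.7, 2.8]
grip_width: 0.002
gripper_force: 1.0
```

```bash
python3 - <<'E'
from d import *
tcp(); measure("scene"); p=capture("scene"); cv2.imwrite("pics/s5.png",cv2.resize(p["frame"][200:425,150:450],None,fx=2.66,fy=2.66)[:,:,::-1])
E
```

```text
t 8.37 TCP L mm [-41.6 -44.5  53.7] yaw 28.09 F [-1.4 -1.7  2.8] grip 0.002080783501191557 j6 [-27.  26.  95.   0.  59.  35.]
scene plate L rect [array([49.2312,  4.9301]), array([270.2494, 218.234 ]), np.float64(0.2291)]
hub 114 [0.0221 0.0461 0.0749]
viol 235 [array([-36.93, -44.78]), array([30.47, 47.8 ]), np.float64(0.59)]
lever L ang 367 -8.5 extent 0.085
```

Request:
carry_out --targets '[0.02,0,0,0,0,0,-1,0.04,0,0,0,0,0,-1,0.06,0,0,0,0,0,-1,0.08,0,0,0,0,0,-1,0.1,0,0,0,0,0,-1,0.12,0,0,0,0,0,-1,0.12,0,0,0,0,0,-1,0.12,0,0,0,0,0,-1]'

```text
clock: 9.13
ee_pos: [0.5821, -0.1614, 0.0537]
orientation: [[0.882, 0.471, -0.003], [0.471, -0.882, -0.0], [-0.003, -0.001, -1.0]]
wrist_force: [-7.5, -4.1, 4.5]
grip_width: 0.006
gripper_force: 3.9
```

```bash
python3 -c "from d import *;tcp()"
```

```text
t 9.13 TCP L mm [-40.  -44.4  53.7] yaw 28.1 F [-7.5 -4.1  4.5] grip 0.005682909597443979 j6 [-27.  26.  94.  -0.  60.  35.]
```

Request:
carry_out --targets '[0.01,0,0,0,0,0,-1,0.02,0,0,0,0,0,-1,0.03,0,0,0,0,0,-1,0.04,0,0,0,0,0,-1,0.05,0,0,0,0,0,-1,0.05,0,0,0,0,0,-1,0.05,0,0,0,0,0,-1,0.05,0,0,0,0,0,-1]'

```text
clock: 9.8
ee_pos: [0.5822, -0.1615, 0.0537]
orientation: [[0.882, 0.471, -0.005], [0.471, -0.882, -0.001], [-0.005, -0.001, -1.0]]
wrist_force: [-12.3, -5.9, 7.9]
grip_width: -0.004
gripper_force: 6.6
```

Request:
carry_out --targets '[-0.2,0,0,0,0,0,-1,-0.6,0,0,0,0,0,-1,-1.2,0,0,0,0,0,-1,-1.8,0,0,0,0,0,-1,-2.4,0,-0.5,0,0,0,-1,-3,0,-1.5,0,0,0,-1,-3.5,0,-2.5,0,0,0,-1,-3.5,0,-3,0,0,0,-1]'

```text
clock: 10.47
ee_pos: [0.5067, -0.2029, 0.1312]
orientation: [[0.883, 0.47, 0.002], [0.47, -0.883, -0.002], [0.001, 0.002, -1.0]]
wrist_force: [1.2, 0.5, -0.2]
grip_width: -0.003
gripper_force: 0.0
```

```bash
python3 - <<'E'
from d import *
tcp(); measure("scene"); measure("top"); p=capture("scene"); cv2.imwrite("pics/s6.png",cv2.resize(p["frame"][200:425,150:450],None,fx=2.66,fy=2.66)[:,:,::-1])
for o in outline_of("disc",p): print(o["score"],np.median(toL(pts(p,o["pixels"]),np.array([.5965,-.1034]),np.radians(28.1)),0))
E
```

```text
t 10.47 TCP L mm [-126.1  -45.5  131.2] yaw 28.02 F [ 1.2  0.5 -0.2] grip -0.00304373318555774 j6 [-34.  13. 101.   0.  65.  28.]
scene plate L rect [array([49.2508,  5.9541]), array([270.3214, 219.1245]), np.float64(0.1676)]
hub 118 [0.024  0.0458 0.075 ]
viol 148 [array([-24.03, -44.54]), array([47.07,  8.05]), np.float64(89.31)]
lever L ang 374 -8.5 extent 0.084
top plate L rect [array([51.3652, 10.9548]), array([298.9726, 230.6755]), np.float64(1.4427)]
hub 111 [0.0246 0.0462 0.0758]
viol 145 [array([-23.88, -44.2 ]), array([ 7.93, 46.54]), np.float64(0.15)]
lever L ang 311 -4.2 extent 0.083
0.76 [ 0.04291312 -0.04758134  0.03172694]
0.67 [-0.03882284 -0.18181023  0.00983772]
0.59 [-0.09661818 -0.20500082  0.01252037]
0.47 [-0.13591253 -0.12603128  0.0095691 ]
```

View pics/s6.png

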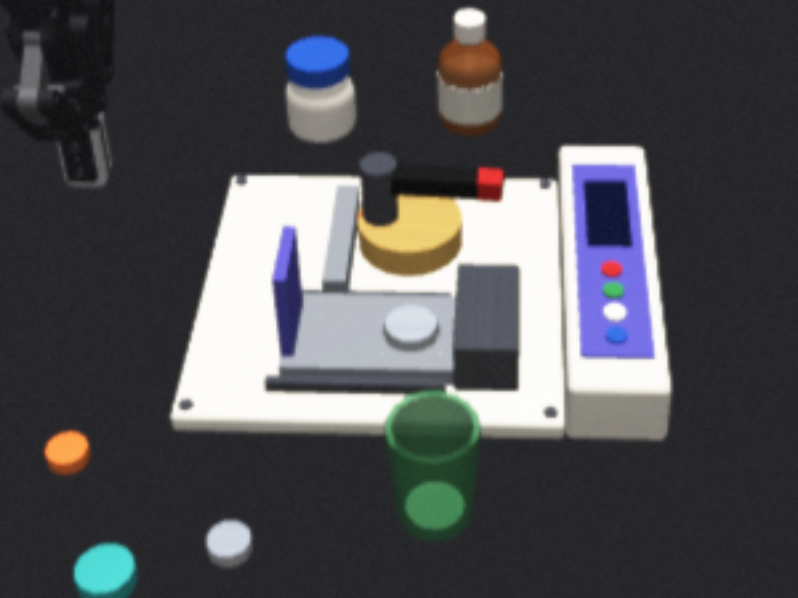

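The slide has moved 44 mm and its nose is against the anvil. The disc sits in its pocket at about (411, 325), and the lever points along +x. The hand is clear of everything.

```bash
python3 -c "from rig import r;print(r.close_job())"
```

```text
the job is handed in; nothing more can be done
None
```

I turned the cam to its low point, pushed the slide fully home against the anvil and took the hand away, with the disc in its pocket and the bottle, jar and beaker standing; the job is handed in at about 10.5 s, but no verdict was returned.

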